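# Change over the counter trays

## Task

Two low tray units, one wide and one narrow, stand side by side on the worktop, and the narrow tray has been left part-way out. Push the narrow tray fully home; then hook a fingertip behind the front lip of the wide tray and draw it all the way out to its stop. Do it with the fingertips only: pinch and lift nothing, and leave the things standing around where they are.

Things in the scene. Friction and masses are not known exactly. Their poses are not given: they have to be found in the camera images.
- wide: wide unit: fixed, low, open-fronted aluminium housing, 176 mm deep (x), 190 mm wide (y), 64 mm high, with one pull-out steel tray (170 mm wide) in which a dough scraper lies loose (it rides along). Origin at the centre of the underside; the open front faces -x. The units stand side by side, in either order.
- narrow: narrow unit: fixed, low, open-fronted aluminium housing, 176 mm deep (x), 130 mm wide (y), 64 mm high, with one pull-out steel tray (110 mm wide) in which a small timer lies loose (it rides along). Origin at the centre of the underside; the open front faces -x. The units stand side by side, in either order.
- wide_lip_top (a point): middle of the top edge of the wide tray's upright front lip (170 mm wide, 8 mm thick, top 54 mm above the worktop). x points into the housing, y along the lip. Behind the lip a gap is open from above, 47 mm to the housing when home, wider as it comes out, empty; tray floor 11 mm, tray side walls 31 mm above the worktop. The lip's robot-side half is wide_tray_c0, its housing-side half wide_tray_c1.
- narrow_lip_top (a point): middle of the top edge of the narrow tray's upright front lip (110 mm wide, 8 mm thick, top 54 mm above the worktop). x points into the housing, y along the lip. Behind the lip a gap is open from above, 47 mm to the housing when home, wider as it comes out, empty; tray floor 11 mm, tray side walls 31 mm above the worktop. The lip's robot-side half is narrow_tray_c0, its housing-side half narrow_tray_c1.
- wide_tray (a joint): how far the wide tray is out of its housing, in m: 0 = fully home, 0.110 = at its outer stop. It slides straight along the unit's -x with about 2.5 N of friction and stays where it is left. Starts home or within 8 mm of it.
- narrow_tray (a joint): how far the narrow tray is out of its housing, in m: 0 = fully home, 0.110 = at its outer stop. It slides straight along the unit's -x with about 2.5 N of friction and stays where it is left. Starts 35 to 75 mm out.
- scraper_mid (a point): dough scraper, 106x150x16 mm, lying loose on the floor of the wide tray; the point is at its centre, 19 mm above the worktop. It stays in its tray.
- timer_mid (a point): small timer, 66x66x20 mm, lying loose on the floor of the narrow tray; the point is at its centre, 21 mm above the worktop. It stays in its tray.
- olive_tin_mid (a point): short round food tin, 76 mm across, 58 mm high. Loose; stands near the units and is to be left alone. The point is at its centre, half-way up.
- dredger_mid (a point): white shaker with a perforated dome, 57 mm across, 106 mm high. Loose; stands near the units and is to be left alone. The point is at its centre, half-way up.
- spice_jar_mid (a point): small spice jar with a yellow cap, 42 mm across, 96 mm high, nearest the robot. Loose; stands near the units and is to be left alone. The point is at its centre, half-way up.
- tomato_mid (a point): tomato (the one nearer the robot), 74 mm across, 69 mm high. Loose; stands near the units and is to be left alone. The point is at its centre, half-way up.

How it is judged:
By the outcome, as a careful person would: the job done as asked, in the order asked, and still so for the second after the job is handed in, with the robot touching nothing.
It also fails if it takes over 45 s, if anything falls off the work surface, if the arm or the gripper's body presses on something with over 40 N, if the wrist force passes 120 N, or if a joint passes its speed limit or range.

## Robot

A 6-joint arm with a two-finger parallel gripper is mounted at the origin on a cart in front of the work surface, level with it; the furniture and walls round the work are solid. World frame = base frame: x ahead of the robot, y to its left, z up, the work surface at z = 0. Lengths are in mm, angles in rad, forces in N, time in s.
With the tool pointing down it reaches from about 350 to 775 mm from the base axis. Payload 7.3 kg.
Tool frame: the origin (TCP) lies at the very end of the fingers, on their centre line; the grasp point (between the pads) lies 19 mm behind it; z points along the fingers, y is the line along which they close (so a half turn about z gives the same grasp; the last joint's range is limited). The gripper opens to 92 mm and grips with 3 to 60 N. Pads are 19 mm wide; open, the fingers measure 130 mm over their backs; the gripper's body (75 mm by 190 mm) begins 47 mm behind the grasp point.
Start: joints at [1.092, 0.342, 1.524, -0, 1.275, -0.146], TCP at [171.499, 496.219, 226.741] pointing down, gripper open.
Joint ranges: [-2.53, 2.53], [-0.77, 2.02], [0.04, 2.7], [-1, 4.14], [0.28, 2.66], [-3.11, 3.11]. Speed limits (rad/s): [2.57, 2.57, 3.14, 3.14, 3.14, 3.14].

## Interface

Orientations are given as [roll, pitch, yaw] about the fixed x, y, z axes, in that order (R = Rz(yaw) Ry(pitch) Rx(roll)).
In Python, from plant import bot gives the robot as it stands.
- The arm moves only by the tool apply_moves, never from a script. Its argument "motion" is text: rows parted by semicolons, each of 4 numbers parted by spaces: the shift along the tool's x, y, z in m, then the turn about the tool's z in degrees. A call has 1 to 8 rows; each row shifts and turns the commanded pose from where the row before left it, along the tool's axes as they then stand; what a row does not reach is not made up. A row lasts 1/8 s, in which the tool goes at most 62.5 mm and 10.7 degrees, less where a joint would pass 70% of its speed; a pose out of reach is approached as far as the arm can. A call with a gripper value outside its range is refused whole. "fingers" is the opening, from -1 (shut) to 1 (fully open), set as the call begins (left out, the last holds). The fingers move at their own pace and stop on an object; the grip force is fixed at half the most. Time passes only in rows, so rows that do not move let the fingers close. It gives the time, the measured TCP pose, the force, the opening and the grip force at its end, in the units of the state.
- bot.get_obs(): the state, without advancing time (a new reading comes with each control period).
- bot.capture(name): name is "side" or "top"; returns a dict with "img" (384x512x3 uint8, blue, green, red), "range_z" (384x512 float32, mm along the optical axis (not along the pixel's ray), 0 where there is no reading), "fx", "fy", "cx", "cy" (pixels), "world_from_camera" (4x4, takes a point from camera to world coordinates). Camera axes: x right, y down, z forward; pixel columns grow to the right and rows downward; lengths in mm; the calibration is good to about 2 mm. A picture is of the moment at which its call begins.
- bot.close_job(): hands the job in; it is judged then, once.
Trained networks look in a picture, given as the dict that the camera call returned (one of the last four; its "shot" number tells which), for a name from the list of things; names that differ only in an ending like _2 or _b are one class to them, and where a whole thing is asked for, a point or a joint stands for the part that bears it (a point fixed in the world has none). Each returns a list of dicts, best first, with "p" (0 to 1); they miss things now and then, are a little off and sometimes report something else, mostly with a low value. They report only what shows in the picture. A call takes as long as a camera call.
- bot.cut_out(picture, thing): "pixels" (384x512 bool, what is visible of it) and "point" ([column, row] in pixels, amid what is visible of it).
The state is a dict: "time": time; "joint_positions": joint angles; "dq": joint speeds; "tau": joint torques, N m; "tool_pos": TCP position; "tcp_rot": TCP orientation; "contact_force": force on the tool from outside, world axes, zero at the start; "moment": the same for the moment, N m; "grip_width": finger opening in mm; "finger_force": force on a finger pad.
Only numpy, scipy, OpenCV 4.12 (cv2) and the standard library are available. Lean on these libraries where they do the work, as an engineer would, in place of code of your own. Each camera call takes 0.05 s, during which the arm holds its last target. There are 200 camera calls.

## Working session

There is one attempt and no reset: what is moved stays moved. The work goes in short steps, Python scripts to look and compute and a tool call to move; the robot and the scene stay as the last step left them, time stands still between calls to the robot, and variables do not carry over. Pictures are saved under pics/ and viewed, at most 10 in all, crops included, and the job is handed in when it is done.

Besides the shell and the picture viewer there is one more tool, called after "Call:" in YAML: its name, and indented under it one key for each argument. apply_moves: Moves the arm, as the interface text tells. Its arguments: {"type":"object","properties":{"motion":{"type":"string"},"fingers":{"type":"number"}},"required":["motion"]}

```bash
mkdir -p pics; cat > h.py <<'E'
import numpy as np, cv2
from plant import bot
def pts(c):
    v,u=np.mgrid[0:384,0:512]; z=c["range_z"].astype(float)
    P=np.stack([(u-c["cx"])*z/c["fx"],(v-c["cy"])*z/c["fy"],z,np.ones_like(z)],-1)@np.array(c["world_from_camera"]).T
    P=P[...,:3]; P[z<=0]=np.nan
    return P
E
python3 - <<'E'
from h import *
o=bot.get_obs(); print(o["tool_pos"],o["tcp_rot"],o["time"])
for n in("top","side"):
    c=bot.capture(n); cv2.imwrite(f"pics/{n}0.png",c["img"]); P=pts(c); np.save(n+"0.npy",P)
    for t in["wide","narrow","wide_lip_top","narrow_lip_top","scraper_mid","timer_mid","olive_tin_mid","dredger_mid","spice_jar_mid","tomato_mid"]:
        for r in bot.cut_out(c,t)[:1]:
            Q=P[r["pixels"]]; Q=Q[~np.isnan(Q[:,0])]
            print(n,t,round(r["p"],2),np.round(r["point"]),np.round(np.percentile(Q,[2,50,98],axis=0)).tolist() if len(Q) else None)
E
```

```text
[171.31382596 495.83958956 226.07612401] [-3.14012937e+00 -2.32968043e-04  2.80876689e+00] 0.0
top wide 0.77 [296. 155.] [[587.0, -279.0, 4.0], [700.0, -190.0, 61.0], [812.0, -98.0, 70.0]]
top narrow 0.79 [200. 160.] [[514.0, 117.0, 4.0], [655.0, 180.0, 60.0], [787.0, 250.0, 70.0]]
top wide_lip_top 0.96 [294. 177.] [[585.0, -277.0, 2.0], [620.0, -200.0, 11.0], [654.0, -116.0, 56.0]]
top narrow_lip_top 0.79 [209. 189.] [[508.0, 115.0, 2.0], [569.0, 169.0, 11.0], [628.0, 224.0, 55.0]]
top scraper_mid 0.48 [296. 154.] [[588.0, -279.0, 5.0], [701.0, -191.0, 61.0], [812.0, -98.0, 70.0]]
top timer_mid 0.19 [293. 156.] [[588.0, -279.0, 4.0], [700.0, -192.0, 61.0], [811.0, -99.0, 70.0]]
top olive_tin_mid 0.65 [143. 182.] [[533.0, 406.0, 17.0], [565.0, 437.0, 54.0], [598.0, 474.0, 62.0]]
top dredger_mid 0.54 [351. 182.] [[563.0, -467.0, 10.0], [585.0, -433.0, 96.0], [613.0, -415.0, 107.0]]
top spice_jar_mid 0.51 [256. 237.] [[350.0, -65.0, 47.0], [369.0, -45.0, 95.0], [389.0, -26.0, 105.0]]
top tomato_mid 0.64 [354. 219.] [[411.0, -470.0, 39.0], [439.0, -442.0, 51.0], [471.0, -416.0, 61.0]]
s
[... 314 characters left out ...]
0.84 [235. 179.] [[506.0, 103.0, 5.0], [569.0, 167.0, 15.0], [634.0, 229.0, 52.0]]
side scraper_mid 0.74 [325. 218.] [[584.0, -290.0, 5.0], [685.0, -217.0, 59.0], [813.0, -103.0, 64.0]]
side timer_mid 0.17 [304. 293.] [[406.0, -486.0, -1.0], [431.0, -463.0, 45.0], [469.0, -425.0, 55.0]]
side olive_tin_mid 0.53 [209. 152.] [[531.0, 399.0, -1.0], [558.0, 417.0, 42.0], [600.0, 475.0, 56.0]]
side dredger_mid 0.95 [347. 263.] [[562.0, -473.0, -2.0], [576.0, -458.0, 66.0], [623.0, -397.0, 103.0]]
side spice_jar_mid 0.67 [217. 215.] [[348.0, -72.0, 1.0], [365.0, -64.0, 56.0], [392.0, -30.0, 96.0]]
side tomato_mid 0.83 [302. 290.] [[406.0, -486.0, -0.0], [431.0, -463.0, 45.0], [470.0, -420.0, 55.0]]
```

View pics/top0.png

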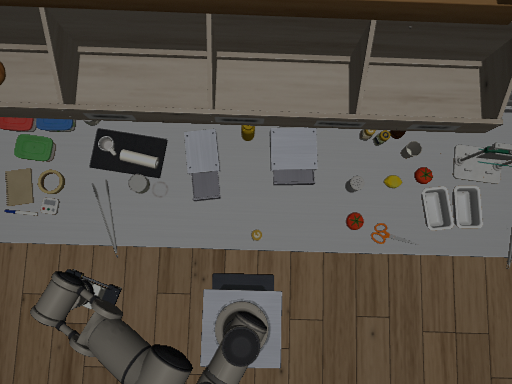

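View pics/side0.png

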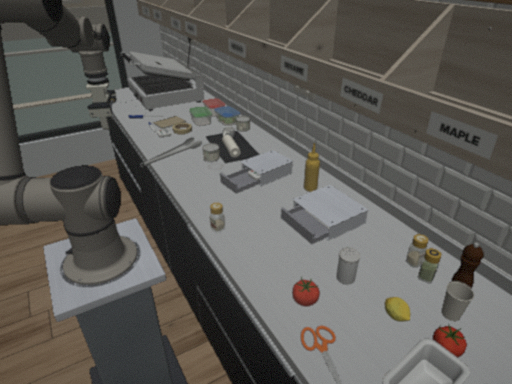

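The top picture shows the narrow unit at about (203,165), with its tray out toward the robot, and the wide unit at about (294,155). The spice jar is at (256,235), between them and nearer the robot. The networks' finds match the pictures. Next I fit yaws and lips.

```bash
python3 - <<'E'
from h import *
for n in("top","side"):
    P=np.load(n+"0.npy").reshape(-1,3); P=P[~np.isnan(P[:,0])]
    for t,(x0,x1,y0,y1) in dict(wide=(560,830,-310,-70),narrow=(490,810,90,270)).items():
        Q=P[(P[:,0]>x0)&(P[:,0]<x1)&(P[:,1]>y0)&(P[:,1]<y1)]
        H=Q[(Q[:,2]>56)&(Q[:,2]<75)]; r=cv2.minAreaRect(H[:,:2].astype(np.float32)); print(n,t,"housing",len(H),np.round(r[0]),np.round(r[1]),round(r[2],1))
        xf=np.percentile(H[:,0],3)
        L=Q[(Q[:,2]>35)&(Q[:,2]<60)&(Q[:,0]<xf-15)]
        if len(L)>5:
            v=cv2.fitLine(L[:,:2].astype(np.float32),cv2.DIST_HUBER,0,.01,.01).ravel()
            print("  lip",len(L),np.round(np.percentile(L,[2,50,98],axis=0)).tolist(),"dir",np.degrees(np.arctan(v[1]/v[0])).round(1),v[2:].round())
            if len(L)<60: print(np.round(L[np.argsort(L[:,1])]).astype(int).tolist())
E
python3 - <<'E'
import cv2
a=cv2.imread('pics/top0.png')[110:215,170:335]; cv2.imwrite('pics/z.png',cv2.resize(a,None,fx=4.8,fy=4.8,interpolation=2))
E
```

```text
top wide housing 1851 [ 702. -192.] [231. 191.] 2.8
  lip 96 [[584.0, -277.0, 42.0], [589.0, -208.0, 52.0], [597.0, -117.0, 59.0]] dir -86.8 [ 589. -199.]
top narrow housing 1314 [654. 181.] [285. 130.] 8.0
  lip 65 [[507.0, 109.0, 37.0], [517.0, 157.0, 52.0], [528.0, 213.0, 60.0]] dir -81.2 [515. 161.]
side wide housing 1663 [ 730. -194.] [179. 192.] 2.7
  lip 208 [[582.0, -283.0, 36.0], [588.0, -209.0, 47.0], [595.0, -120.0, 54.0]] dir -87.1 [ 587. -207.]
side narrow housing 664 [707. 186.] [180. 135.] 8.0
  lip 84 [[506.0, 104.0, 36.0], [514.0, 151.0, 47.0], [525.0, 208.0, 55.0]] dir -81.7 [514. 154.]
```

View pics/z.png

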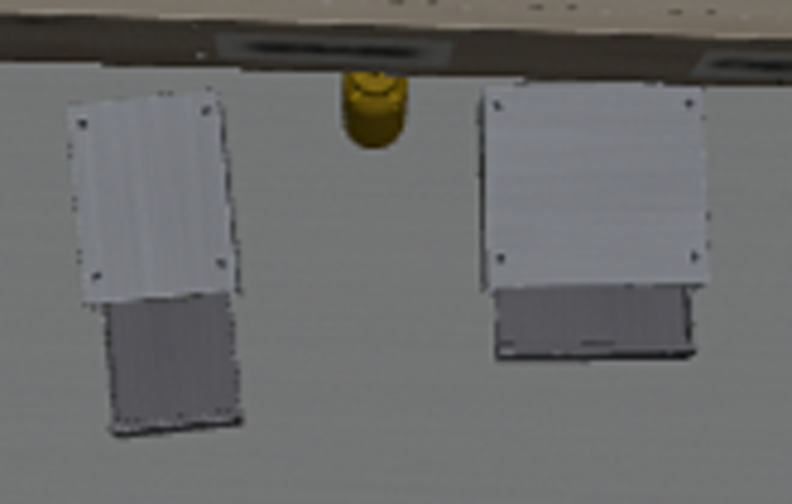

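Call:
apply_moves:
  motion: "0 0 0 -9.1; 0 0 0 -9.1; 0 0 0 -9.1; -0.03 -0.046 0 0; -0.03 -0.046 0 0; -0.03 -0.046 0 0; -0.03 -0.046 0 0; -0.03 -0.046 0 0"
  fingers: -1

```text
time: 2.1
tool_pos: [353.9, 288.7, 227.0]
tcp_rot: [3.141, 0.001, -2.998]
contact_force: [0.9, -0.2, -0.0]
grip_width: 16.3
finger_force: 0.0
```

Call:
apply_moves:
  motion: "-0.024 -0.038 0 0; -0.024 -0.038 0 0; -0.024 -0.038 0 0; -0.023 -0.037 0 0; 0 0 0.05 0; 0 0 0.05 0; 0 0 0.05 0; 0 0 0.045 0"

```text
time: 3.1
tool_pos: [468.5, 154.1, 30.3]
tcp_rot: [3.141, 0.0, -2.998]
contact_force: [0.7, 0.2, -0.4]
grip_width: 0.5
finger_force: 0.0
```

Call:
apply_moves:
  motion: "-0.012 0 0 0; -0.012 0 0 0; -0.01 0 0 0; -0.01 0 0 0; -0.01 0 0 0; -0.01 0 0 0; -0.008 0 0 0; -0.006 0 0 0"

```text
time: 4.1
tool_pos: [546.2, 165.5, 31.6]
tcp_rot: [3.142, -0.0, -2.998]
contact_force: [-3.7, -1.2, 2.6]
grip_width: 0.5
finger_force: 1.4
```

Call:
apply_moves:
  motion: "-0.002 0 0 0; -0.002 0 0 0; 0 0 0 0"

```text
time: 4.47
tool_pos: [549.8, 166.0, 31.6]
tcp_rot: [3.142, 0.0, -2.998]
contact_force: [-0.7, -0.5, -0.6]
grip_width: 0.5
finger_force: 0.5
```

Call:
apply_moves:
  motion: "-0.002 0 0 0; -0.002 0 0 0; -0.001 0 0 0"

```text
time: 4.85
tool_pos: [554.7, 166.7, 31.6]
tcp_rot: [3.142, -0.0, -2.998]
contact_force: [-2.5, -0.8, -0.5]
grip_width: 0.3
finger_force: 1.3
```

Call:
apply_moves:
  motion: "-0.001 0 0 0; -0.001 0 0 0; -0.001 0 0 0"

```text
time: 5.22
tool_pos: [557.6, 167.1, 31.6]
tcp_rot: [3.142, -0.0, -2.998]
contact_force: [-2.8, -0.7, -0.3]
grip_width: 0.1
finger_force: 1.3
```

Call:
apply_moves:
  motion: "-0.001 0 0 0; -0.001 0 0 0; -0.001 0 0 0"

```text
time: 5.6
tool_pos: [559.0, 167.3, 31.6]
tcp_rot: [-3.141, -0.004, -2.998]
contact_force: [-10.0, -2.8, 5.1]
grip_width: 0.5
finger_force: 5.0
```

Call:
apply_moves:
  motion: "-0.001 0 0 0; -0.001 0 0 0"

```text
time: 5.85
tool_pos: [558.9, 167.2, 31.6]
tcp_rot: [-3.141, -0.008, -2.998]
contact_force: [-15.8, -3.8, 9.9]
grip_width: 0.4
finger_force: 8.5
```

Call:
apply_moves:
  motion: "0.01 0 0 0; 0.03 0 0 0; 0 0 -0.05 0; 0 0 -0.05 0; 0 0 -0.03 5.4; -0.01 -0.046 0 0; -0.01 -0.046 0 0; -0.01 -0.046 0 0"

```text
time: 6.85
tool_pos: [561.0, 24.5, 162.6]
tcp_rot: [-3.141, 0.004, -3.092]
contact_force: [-0.5, -0.7, 0.0]
grip_width: 0.6
finger_force: 0.0
```

Call:
apply_moves:
  motion: "-0.01 -0.046 0 0; -0.01 -0.046 0 0; -0.01 -0.046 0 0; -0.01 -0.046 0 0; -0.01 -0.044 0 0; 0 0 0 0"

```text
time: 7.6
tool_pos: [621.9, -203.1, 161.6]
tcp_rot: [-3.14, 0.003, -3.096]
contact_force: [0.0, 0.7, -0.6]
grip_width: 0.3
finger_force: 0.0
```

```bash
python3 - <<'E'
from h import *
print(bot.get_obs()["tool_pos"])
c=bot.capture("side"); cv2.imwrite("pics/s1.png",cv2.resize(c["img"][120:300,180:420],None,fx=3.3,fy=3.3))
P=pts(c).reshape(-1,3);Q=P[(P[:,0]>490)&(P[:,0]<600)&(P[:,1]>90)&(P[:,1]<270)&(P[:,2]>30)&(P[:,2]<60)]
print(len(Q),np.percentile(Q,[2,50,98],axis=0).round())
E
```

```text
[ 621.8532612  -203.13387745  161.62984584]
105 [[561. 112.  31.]
 [570. 160.  44.]
 [581. 219.  53.]]
```

View pics/s1.png

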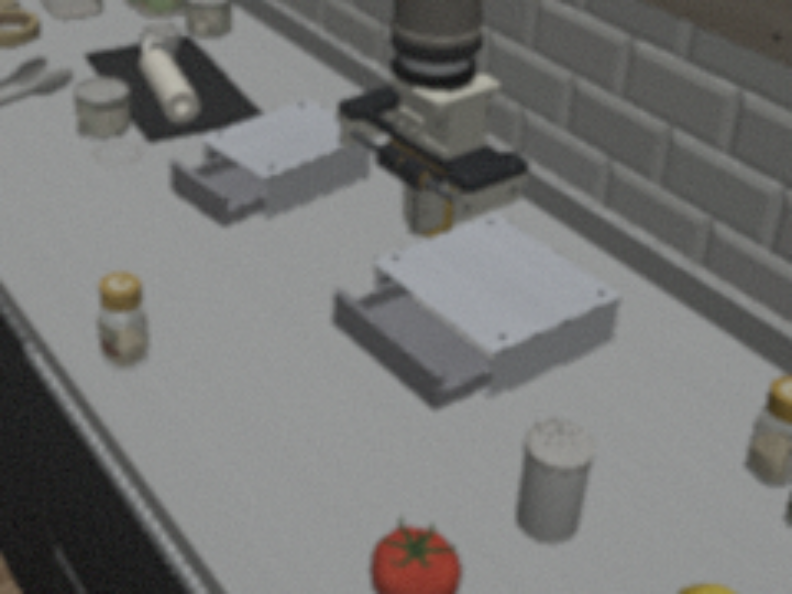

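The narrow tray (around (235,190) in the crop) is home with its lip at x≈570. The gripper hangs over the wide unit, whose gap shows at (430,340). Now the hook goes down.

Call:
apply_moves:
  motion: "0.006 0 0 0; 0 0 0.04 0; 0 0 0.035 0; 0 0 0.02 0; 0 0 0.02 0; 0 0 0.01 0; 0 0 0.009 0; 0 0 0 0"

```text
time: 8.65
tool_pos: [614.8, -199.4, 27.6]
tcp_rot: [3.141, -0.0, -3.092]
contact_force: [0.0, -0.9, -0.5]
grip_width: 0.4
finger_force: 0.0
```

Call:
apply_moves:
  motion: "0.005 0 0 0; 0.006 0 0 0; 0.01 0 0 0; 0.014 0 0 0; 0.016 0 0 0; 0.016 0 0 0; 0.016 0 0 0; 0.012 0 0 0"

```text
time: 9.65
tool_pos: [519.6, -204.4, 28.3]
tcp_rot: [-3.142, 0.001, -3.093]
contact_force: [3.4, 1.7, 1.6]
grip_width: 0.7
finger_force: 1.6
```

Call:
apply_moves:
  motion: "0.005 0 0 0; 0.004 0 0 0; 0.003 0 0 0; 0.002 0 0 0"

```text
time: 10.15
tool_pos: [506.2, -205.4, 27.8]
tcp_rot: [-3.141, 0.0, -3.092]
contact_force: [2.5, -0.0, 1.9]
grip_width: 0.4
finger_force: 1.3
```

Call:
apply_moves:
  motion: "0.002 0 0 0; 0.002 0 0 0; 0.002 0 0 0; 0.001 0 0 0"

```text
time: 10.65
tool_pos: [501.7, -205.7, 27.9]
tcp_rot: [-3.14, 0.006, -3.093]
contact_force: [14.3, 3.4, -5.6]
grip_width: 0.7
finger_force: 7.4
```

Call:
apply_moves:
  motion: "0.001 0 0 0; 0.001 0 0 0; 0.001 0 0 0"

```text
time: 11.02
tool_pos: [501.7, -205.7, 28.0]
tcp_rot: [-3.139, 0.012, -3.094]
contact_force: [25.7, 7.1, -12.5]
grip_width: 0.1
finger_force: 13.3
```

Call:
apply_moves:
  motion: "0.001 0 0 0; 0.001 0 0 0"

```text
time: 11.28
tool_pos: [501.7, -205.8, 28.1]
tcp_rot: [-3.138, 0.016, -3.094]
contact_force: [33.3, 10.0, -16.8]
grip_width: 0.1
finger_force: 17.3
```

Call:
apply_moves:
  motion: "-0.006 0 0 0; -0.008 0 0 0; -0.008 0 0 0; 0 0 0 0; 0 0 -0.03 0; 0 0 -0.05 0; 0 0 -0.06 0; 0 0 -0.04 0"

```text
time: 12.28
tool_pos: [516.0, -205.0, 210.5]
tcp_rot: [-3.14, 0.002, -3.092]
contact_force: [1.2, 0.5, -0.6]
grip_width: 0.6
finger_force: 0.0
```

```bash
python3 - <<'E'
from h import *
o=bot.get_obs(); print(o["tool_pos"],o["contact_force"])
c=bot.capture("side"); cv2.imwrite("pics/s2.png",cv2.resize(c["img"][120:310,180:420],None,fx=3.1,fy=3.1))
P=pts(c).reshape(-1,3)
for x0,x1,y0,y1 in((490,600,90,270),(440,500,-300,-90)):
    Q=P[(P[:,0]>x0)&(P[:,0]<x1)&(P[:,1]>y0)&(P[:,1]<y1)&(P[:,2]>35)&(P[:,2]<60)]
    print(len(Q),np.percentile(Q,[2,50,98],axis=0).round().tolist())
E
```

```text
[ 516.02638923 -204.9933122   210.523539  ] [ 1.18943797  0.46516623 -0.59278524]
88 [[560.0, 111.0, 35.0], [571.0, 164.0, 46.0], [582.0, 216.0, 54.0]]
212 [[477.0, -288.0, 36.0], [483.0, -211.0, 48.0], [490.0, -124.0, 54.0]]
```

View pics/s2.png

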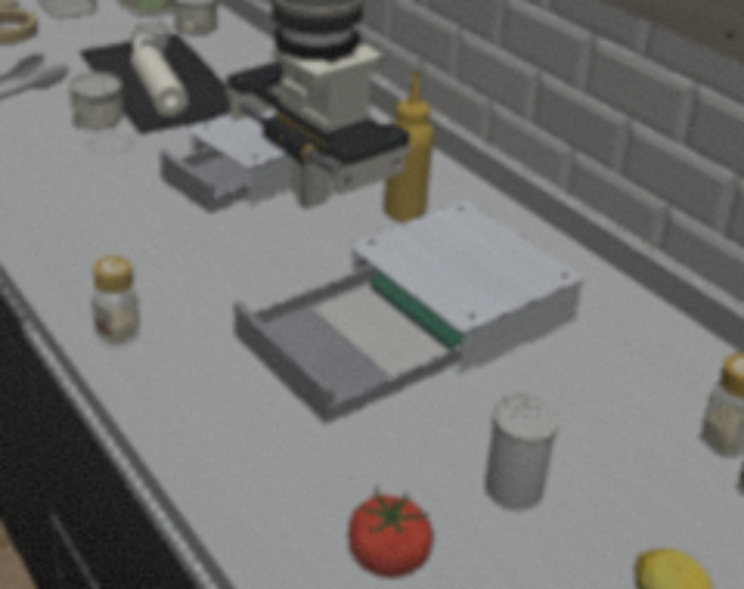

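The wide tray is fully out, with its lip around (290,370) in the crop. The narrow tray at (205,180) is home, and the jar, tin, dredger and tomato have not moved.

```bash
python3 -c "
from plant import bot
print(bot.close_job())"
```

```text
the job is handed in; nothing more can be done
None
```

I pushed the narrow tray fully home, then drew the wide tray out to its stop; the things around them stayed put, and I handed the job in at about 12 s of the 45 s.

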